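Seat the bead plate on its locating pin and swing it to the stop

ROBOT

A 6-joint arm with a two-finger parallel gripper is mounted at the origin on the work surface. World frame = base frame: x ahead of the robot, y to its left, z up, the work surface at z = 0. Lengths are in m, angles in rad, forces in N, time in s.
With the tool pointing down it reaches from about 0.325 to 0.9 m from the base axis. Payload 3.5 kg.
Tool frame: the origin (TCP) lies between the finger pads; the fingertips stand ahead of it and the grasp point (between the pads) lies 2 mm behind it (manip.finger_overhang is the x of the fingertips in the tool frame, in m); x points along the fingers, z is the direction in which the jaws open and shut, and the axes are right-handed (so a half turn about x gives the same grasp; the last joint's range is limited). The gripper opens to 85 mm and grips with 20 to 120 N. Pads are 22 mm wide; open, the fingers measure 114 mm over their backs; the gripper's body (76 mm by 85 mm) begins 54 mm behind the grasp point. The pads swing forward as they close: fully open they stand 13 mm farther back than shut.
Start: joints at [1.152, 0.276, -0.026, 1.268, 0, 1.467], TCP at [0.194, 0.594, 0.248] pointing down, gripper open.
Joint ranges: [-3.12, 3.12], [-0.85, 1.88], [-1.08, 1.24], [-1.95, 2.15], [-1.57, 1.53], [-3.14, 3.14]. Speed limits (rad/s): [2.57, 2.57, 3.14, 3.14, 3.14, 3.14].

INTERFACE

Orientations are given as a unit quaternion [x, y, z, w].
In Python, from workcell import manip, jaws, kin, viewer gives the robot as it stands. The module is installed in compiled form; this text tells all that it offers. Calls block until the motion is done:
- manip.reach(position, orientation): joint-space move of the TCP to a pose.
- manip.servo_line(position, v=0.15, rotation=None, guard=None): straight line of the TCP; rotation=None keeps the orientation; v is the mean speed in m/s. With guard (N) it stops when the force on the tool has changed by that much, and returns True; else False.
- manip.move_j(angles): joint-space move.
- jaws.gripper_to(opening, grasp_force=None): opening from 0.0 (shut) to 1.0 (fully open); grasp_force is the grip in N (None keeps the last); returns when the fingers have stopped.
- manip.hold(seconds).
- kin.inverse_kinematics(position, orientation): joint angles nearest the present ones, or None.
- manip.get_state(): the state.
- viewer.get_image(name): name is "scene" or "top" or "wrist"; returns a dict with "color" (384x512x3 uint8, red, green, blue), "range_z" (384x512 float32, m along the optical axis (not along the pixel's ray), 0 where there is no reading), "fx", "fy", "cx", "cy" (pixels), "cam_to_world" (4x4, takes a point from camera to world coordinates); the wrist camera has in their place "mount" (4x4, takes a point from camera to tool coordinates, whose origin is the TCP and whose axes are the tool frame's). Camera axes: x right, y down, z forward; pixel columns grow to the right and rows downward; lengths in m; the calibration is good to about 2 mm. A picture is of the moment at which its call begins: read the wrist's pose just before it.
A pose or a line that the arm cannot do raises manip.IKError and nothing moves.
- manip.close_job(): hands the job in, once; it reports no verdict.
The state is a dict: "clock": time; "joints": joint angles; "qvel": joint speeds; "tau": joint torques, N m; "ee_pos": TCP position; "eef_rot": TCP orientation; "contact_force": force on the tool from outside, world axes, zero at the start; "ft_torque": the same for the moment, N m; "width": opening from 0.0 (shut) to 1.0 (fully open).
Only numpy, scipy, OpenCV 4.12 (cv2) and the standard library are available. Lean on these libraries where they do the work, as an engineer would, in place of code of your own. Each camera call takes 0.05 s, during which the arm holds its last target. There are 200 camera calls.

TASK

Put the brass bead plate, by its wooden grip, onto the wooden jig: with its tail first held well clear (10 mm or so) of the jig's stop post, work the plate about until its hole drops over the upright steel pin and it lies flush on the deck. Then swing it round on the pin, still flush, until its long edge touches the stop post, and let go. Feel for the pin gently - never bear on the jig with more than 30 N - and leave everything else on the bench where it is.

Things in the scene. Friction and masses are not known exactly. Their poses are not given: they have to be found in the camera images.
- plate: flat brass plate 120 x 50 x 8 mm (300 g, give or take a quarter) on the bench. Origin: centre of its round 12.5 mm through hole, at the underside. x runs along the plate from hole to tail (it spans x -22 to +98, y -25 to +25 mm), z up. The three small dark bead seats in a row across the tail at x = 80 mm are not holes.
- plate_grip (a point): on top of the plate's wooden grip block (plate x 38, y 0, z 40 mm; the plate balances here). The block is 30 mm long in plate x, 14 mm thick in plate y, and rises 32 mm from the plate's top face to this point.
- plate_tail (a point): point on the plate's underside at plate x = 90 mm, y = 0, by the tail end.
- jig: wooden jig fixed on the bench: a deck 30 mm high. Origin: under the bush centre, at bench level. The deck spans x -37 to +118, y -57 to +57 mm; z up. The home plate's x axis lies along the jig's +x (up to 0.1 rad off, depending on where the pin stands). Pin: upright steel, 10 mm thick, 11 mm tall above the deck, its top 2 mm tapered to 6 mm.
- bush_centre (a point): centre of the dark 30 mm eccentric bush flush in the deck, at the deck's top (jig x 0, y 0, z 30 mm). The locating pin stands on this bush, NOT at its centre: the pin's axis is 7 mm off the centre, in any direction (not measured; it can be seen, or found by feel). The bush is locked: it does not turn under 30 N.
- stop (a point): foot, at deck height, of the axis of the stop post: a steel post 12 mm thick and 12 mm tall fixed in the deck at jig x 85, y 31 mm. The home plate has the post on its +y side, its +y long edge touching it (the axis is then 31 mm from the plate's middle line).
- tassel_cap: carved olive-wood tassel cap: a bell about 33 mm across and 36 mm high, standing. Bystander. Origin: centre of underside.
- gauge_ring: small brass bead-gauge ring, 32 mm outside, 18 mm inside, 8 mm high, lying flat. Bystander. Origin: centre of underside.
- awl: bone awl lying flat, handle 55 x 14 x 14 mm, steel point 51 mm long along its +x. Bystander. Origin: where the point meets the handle, at bench level.
- jar: turquoise glass jar of amber beads, 74 mm across, 85 mm high. Bystander at the back of the bench. Origin: centre of underside.
- tin_box: tin box 85 x 130 x 43 mm, its sliding lid pushed back over its -y side. Bystander. Origin: centre of underside.
- clay_dish: shallow clay dish 120 mm across, 26 mm high, under the lower end of a fixed brass chute. Bystander. Origin: centre of underside.
- mallet: small wooden mallet about 200 mm long, lying on the left of the bench. Bystander. Origin: under its handle.
Things that resemble listed ones, but are neither listed nor needed, are in the scene too. Of the things that look like the plate, the smallest one is meant.

How it is judged:
On the way, in this order (a step that is already met when the one before it is completed fails the run):
1. the plate lies flush on the deck with its hole over the pin, its edge still over 8 mm clear of the stop post (z of plate in the frame of jig below 0.0318 m and z of plate_tail in the frame of jig between 0.028 and 0.0325 m and horizontal distance between plate and bush_centre below 0.0095 m and angle between plate's own z axis and vertical below 0.04 rad and y of stop in the frame of plate above 0.039 m), for 0.1 s.
2. the plate, still flush on the pin, has been swung until its long edge touches the stop post (z of plate in the frame of jig below 0.0318 m and z of plate_tail in the frame of jig between 0.028 and 0.0325 m and horizontal distance between plate and bush_centre below 0.0095 m and angle between plate's own z axis and vertical below 0.04 rad and y of stop in the frame of plate between 0.028 and 0.0332 m and x of stop in the frame of plate above 0.06 m), for 0.1 s.
At the end, for the whole second after the job is handed in: The plate lies flush on the jig's deck (within about 2 mm, tilt under 0.04 rad) with its hole over the pin (hole centre within 9.5 mm of the bush centre), its +y long edge at the stop post (gap under about 2 mm), the tail on the post's side, released and at rest (all of step 2 and linear speed of plate below 0.01 m/s and angular speed of plate below 0.05 rad/s); the robot touches nothing.
It fails at once if the plate bears on the jig (deck, pin or stop) with more than 30 N (contact force between plate and jig above 30 N).
It fails at once if the fingers or arm bear on the jig with more than 30 N (contact force between any of the fingers, the arm and jig above 30 N).
It fails at once if a bystander (tassel cap, gauge ring, awl, jar, tin box, dish, mallet) is moved over 15 mm (distance of any of tassel_cap, gauge_ring, awl, jar, tin_box, clay_dish, mallet from where it was at the start of the episode above 0.015 m).
It also fails if it takes over 64 s, if anything falls off the work surface, if the arm or the gripper's body presses on something with over 40 N, if the wrist force passes 120 N, or if a joint passes its speed limit or range.

## Working session

There is one attempt and no reset: what is moved stays moved. The work goes in short steps, each a Python script; the robot and the scene stay as the last script left them, time stands still between calls to the robot, and variables do not carry over. Pictures are saved under pics/ and viewed, about 8 in all and at most 12, crops included, and the job is handed in when it is done.

```bash
mkdir -p pics
cat > h.py <<'E'
import numpy as np, cv2
from workcell import manip, jaws, kin, viewer
from scipy.spatial.transform import Rotation as R
def grab(n):
    s=manip.get_state(); im=viewer.get_image(n)
    if n=='wrist':
        T=np.eye(4);T[:3,:3]=R.from_quat(s['eef_rot']).as_matrix();T[:3,3]=s['ee_pos'];im['T']=T@np.array(im['mount'])
    else: im['T']=np.array(im['cam_to_world'])
    return im
def save(im,fn,crop=None,scale=1):
    c=im['color'][:,:,::-1]
    if crop: c=c[crop[1]:crop[3],crop[0]:crop[2]]
    cv2.imwrite(fn,cv2.resize(c,None,fx=scale,fy=scale,interpolation=cv2.INTER_CUBIC))
def px(im,u,v,z=None):
    """world point at pixel; z: intersect with the world plane z, else depth"""
    d=np.array([(u-im['cx'])/im['fx'],(v-im['cy'])/im['fy'],1.])
    T=im['T']; dw=T[:3,:3]@d
    k=im['range_z'][int(round(v)),int(round(u))] if z is None else (z-T[2,3])/dw[2]
    return T[:3,3]+k*dw
def proj(im,p):
    q=np.linalg.inv(im['T'])@np.append(p,1); return q[0]/q[2]*im['fx']+im['cx'], q[1]/q[2]*im['fy']+im['cy']
def down(yaw):
    """tool x down, jaw axis (z) at horizontal angle yaw"""
    x=np.array([0,0,-1.]); z=np.array([np.cos(yaw),np.sin(yaw),0]); y=np.cross(z,x)
    return R.from_matrix(np.c_[x,y,z]).as_quat()
E
python3 - <<'E'
from h import *
import pickle
for n in('top','scene'):
    im=grab(n); save(im,f'pics/{n}0.png',scale=1.5); pickle.dump(im,open(n+'.pkl','wb'))
print(manip.get_state(), manip.finger_overhang)
E
```

```text
{'clock': 0.1, 'joints': array([ 1.15158362e+00,  2.77051410e-01, -2.77381094e-02,  1.26800065e+00,
       -2.09130105e-07,  1.46740941e+00]), 'qvel': array([-0.00070486, -0.00160298,  0.0018099 , -0.00038468, -0.00044196,
        0.00194924]), 'tau': array([-3.20121062e-04, -4.46709394e+01,  2.96128410e+01,  8.47267394e-03,
       -1.31391448e-04, -8.51458104e-07]), 'ee_pos': array([0.19385416, 0.59347323, 0.24727757]), 'eef_rot': array([-0.41550275,  0.57301752,  0.41479708,  0.57179697]), 'contact_force': array([ 0.37379216, -0.40209138,  0.12929815]), 'ft_torque': array([-0.07422514,  0.00290809, -0.03605143]), 'width': 1.0025340968546266} 0.017
```

View pics/top0.png

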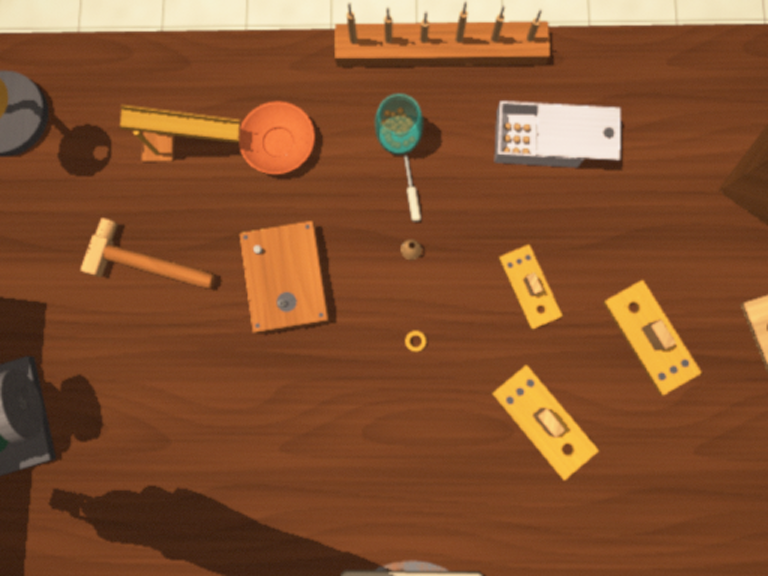

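The top view (1.5x) shows the smallest plate at about (530,287), with its hole at (541,309) and its tail up. The jig has its bush at (287,301) and its stop post at (258,250). Next I'll enlarge both.

Run:
```python
from h import *
import pickle
im=pickle.load(open('top.pkl','rb'))
a=im['color'][140:230,150:230,::-1]; b=im['color'][150:230,325:385,::-1]
a=cv2.resize(a,None,fx=5,fy=5,interpolation=cv2.INTER_CUBIC)[:450]
b=cv2.resize(b,None,fx=5,fy=5,interpolation=cv2.INTER_CUBIC)
c=np.zeros((450,700,3),np.uint8); c[:,:400]=a; c[:400,400:]=b
cv2.imwrite('pics/c1.png',c)
f=lambda u,v,z:print((u,v),px(im,u/1.5,v/1.5,z).round(4))
for u,v in[(287,301)]: f(u,v,.03)
for u,v in[(258,250)]: f(u,v,.042)
for u,v in[(500,258),(528,245),(561,317),(532,328),(541,309)]: f(u,v,.008)
f(535,286,.04)
print(im['T'].round(3),im['fx'])
```

```text
(287, 301) [0.4881 0.1834 0.03  ]
(258, 250) [0.5636 0.2271 0.042 ]
(500, 258) [ 0.5576 -0.139   0.008 ]
(528, 245) [ 0.5778 -0.1823  0.008 ]
(561, 317) [ 0.4668 -0.2281  0.008 ]
(532, 328) [ 0.4502 -0.1842  0.008 ]
(541, 309) [ 0.479  -0.1986  0.008 ]
(535, 286) [ 0.5091 -0.1843  0.04  ]
[[ 4.000e-03 -9.870e-01  1.630e-01  3.520e-01]
 [-1.000e+00  1.000e-03  3.000e-02  1.900e-02]
 [-2.900e-02 -1.630e-01 -9.860e-01  1.039e+00]
 [ 0.000e+00  0.000e+00  0.000e+00  1.000e+00]] 455.013310920811
```

View pics/c1.png

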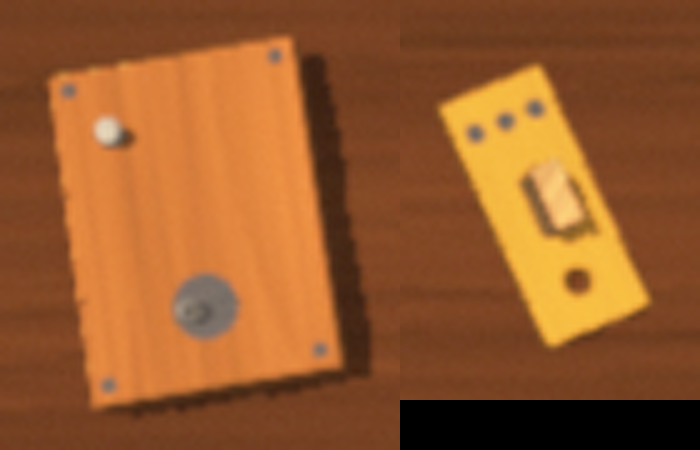

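The crop puts the plate corners at about (438,105), (541,65), (650,302) and (550,348), with the hole at (578,281). The bush is at (205,306), and the pin is offset toward image-left at about (195,310). Next I'll take wrist views of the jig and then the plate at the final grasp orientations, so that calibration errors cancel.

Run:
```python
from h import *
import pickle
im=pickle.load(open('top.pkl','rb'))
def P(u,v,z,o): return px(im,o[0]+(u+.5)/5-.5,o[1]+(v+.5)/5-.5,z)
oj=(150,140); op=(325-80,150)
pc=[P(u,v,.008,op) for u,v in[(438,105),(541,65),(650,302),(550,348)]]
tail=(pc[0]+pc[1])/2; head=(pc[2]+pc[3])/2; d=tail-head
psi=np.arctan2(d[1],d[0]); ux=np.array([np.cos(psi),np.sin(psi)])
print('plate len',np.hypot(*d[:2]),'yaw',psi,'hole via corners',head[:2]+.022*ux,'hole',P(578,281,.008,op)[:2],'grip',head[:2]+.06*ux)
print('grip block top',P(562,192,.04,op)[:2])
jc=[P(u,v,.03,oj) for u,v in[(50,76),(291,38),(342,367),(93,408)]]
dj=(jc[0]+jc[1]-jc[2]-jc[3])/2; ang=np.arctan2(dj[1],dj[0]); print('jig yaw',ang,np.hypot(*dj[:2]))
c=sum(jc)/4; Rj=np.array([[np.cos(ang),-np.sin(ang)],[np.sin(ang),np.cos(ang)]])
print('bush via corners',c[:2]-Rj@[.0405,0],'bush',P(205,306,.03,oj)[:2],'pin top',P(197,310,.041,oj)[:2],'stop top',P(107,131,.042,oj)[:2],'stop pred',c[:2]+Rj@[.0445,.031])
w=grab('wrist'); print(np.array(w['mount']).round(3),w['fx'])
psia=ang-.14
# candidate grasp yaw (jaw axis = plate y, either sign)
for nm,pos,y in(('plate',[*(head[:2]+.06*ux),.2],psi),('jig',[*(c[:2]),.24],psia)):
  for s in(1,-1): print(nm,s,kin.inverse_kinematics(pos,down(y+s*np.pi/2)))
```

```text
plate len 0.12012841728532729 yaw 0.39725238754813846 hole via corners [ 0.47971495 -0.19827966] hole [ 0.47941738 -0.19759418] grip [ 0.51475579 -0.18357799]
grip block top [ 0.51506454 -0.18521078]
jig yaw 0.1659227265825629 0.1537506560261102
bush via corners [0.48697269 0.18451537] bush [0.48779858 0.18505534] pin top [0.48452564 0.18677199] stop top [0.56562895 0.22945181] stop pred [0.5656853  0.22912844]
[[ 0.    -0.327  0.945 -0.126]
 [-0.    -0.945 -0.327  0.085]
 [ 1.    -0.    -0.    -0.   ]
 [ 0.     0.     0.     1.   ]] 296.15788862611265
plate 1 [-0.46086722  0.1691206  -0.26638582  1.13528991  0.         -0.85811961]
plate -1 [-0.46086722  0.1691206  -0.26638582  1.13528991  0.          2.28347305]
jig 1 [ 0.2327738   0.16731512 -0.1812658   1.22221541  0.          0.20685107]
jig -1 [ 0.2327738   0.16731512 -0.1812658   1.22221541  0.         -2.93474158]
```

Run:
```python
from h import *
import pickle
psia=.166-.14; ux=np.array([np.cos(psia),np.sin(psia)])
p=np.array([.4845,.187])+.038*ux
q=down(psia+np.pi/2)
manip.reach([*p,.16],q); manip.servo_line([*p,.09]); manip.hold(.3)
im=grab('wrist'); pickle.dump(im,open('wj.pkl','wb')); save(im,'pics/wj.png',scale=1.5)
print(manip.get_state()['clock'],manip.get_state()['ee_pos'])
```

```text
3.0333 [0.52309693 0.18813465 0.090828  ]
```

View pics/wj.png

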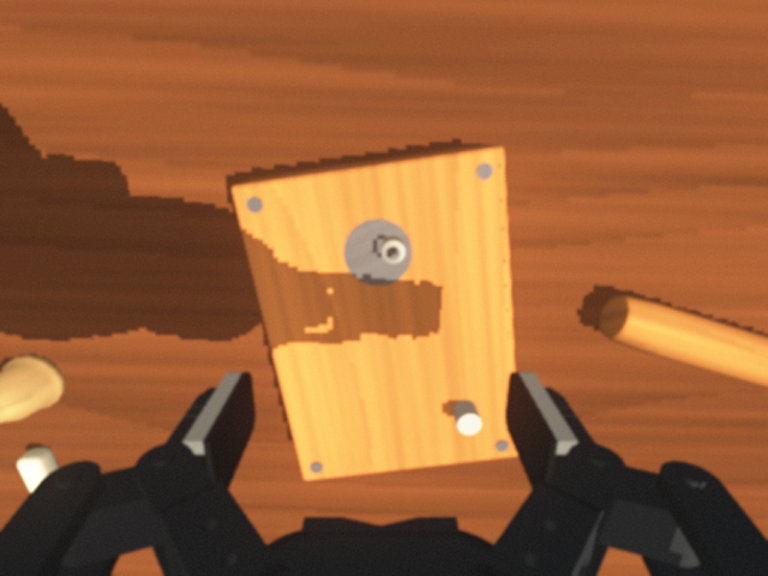

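The wrist view (1.5x) shows the bush centre at (378,252), the pin top at (393,252) and the stop top at (468,424). The pin is offset towards jig +y.

```bash
cat >> h.py <<'E'
PSI=.397
E
python3 - <<'E'
from h import *
import pickle
im=pickle.load(open('wj.pkl','rb'))
f=lambda u,v,z:px(im,(u+.5)/1.5-.5,(v+.5)/1.5-.5,z)[:2]
b=f(378,252,.03);p=f(393,252,.041);s=f(468,424,.042)
b2=f(378,252,.03)
print('bush',b,'pin',p,np.hypot(*(p-b)),'stop',s,np.hypot(*(s-b)))
v=s-b; print('jig yaw',np.arctan2(v[1],v[0])-np.arctan2(31,85))
d=s-p; L=np.hypot(*d); print('home yaw',np.arctan2(d[1],d[0])-np.arcsin(.031/L), 'L',L)
# grasp
g=np.array([.5148,-.1838]); q=down(PSI+np.pi/2)
manip.servo_line([*manip.get_state()['ee_pos'][:2],.17],v=.3)
manip.reach([*g,.14],q); jaws.gripper_to(.5,60)
manip.hold(.2)
im=grab('wrist'); pickle.dump(im,open('wp.pkl','wb')); save(im,'pics/wp.png',scale=1.5)
print(manip.get_state()['clock'])
E
```

```text
bush [0.48797045 0.18678883] pin [0.48484984 0.19288176] 0.006845580302562037 stop [0.56670337 0.23085902] 0.09022779591858698
jig yaw 0.16057725383628446
home yaw 0.08371381267001388 L 0.09023455077506577
5.5833
```

View pics/wp.png

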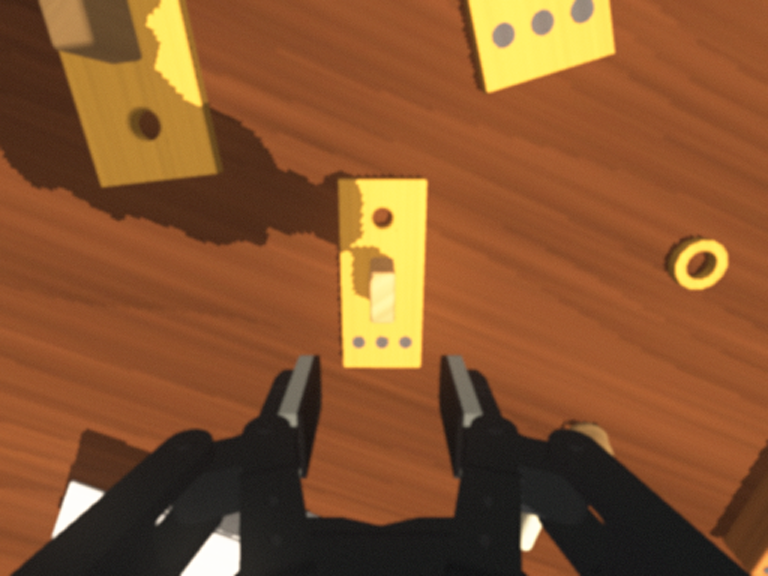

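The plate is centred and aligned under the gripper, with its hole at (383,217) and its grip top at (382,296). Now I'll grasp it, lift and look at the hole in hand.

Run:
```python
from h import *
import pickle
im=pickle.load(open('wp.pkl','rb'))
f=lambda u,v,z:px(im,(u+.5)/1.5-.5,(v+.5)/1.5-.5,z)[:2]
h=f(383,217,.008); g=f(382,296,.04); ux=np.array([np.cos(PSI),np.sin(PSI)])
print('hole',h,'grip',g,'hole->grip',h+.038*ux)
t=h+.038*ux
q=down(PSI+np.pi/2)
manip.servo_line([*t,.09],v=.2); manip.servo_line([*t,.031],v=.08)
jaws.gripper_to(0,60); s0=manip.get_state()
manip.servo_line([*t,.10],v=.1); manip.hold(.3)
s=manip.get_state(); print(s0['width'],s['width'],s['contact_force'],s['clock'],s['ee_pos'])
im=grab('wrist'); pickle.dump(im,open('wh.pkl','wb')); save(im,'pics/wh.png',scale=1.5)
```

```text
hole [ 0.47935544 -0.19593094] grip [ 0.51392347 -0.18216274] hole->grip [ 0.51439999 -0.18123811]
0.1553829049237663 0.15078447999948583 [ 0.33541512 -0.32770699 -2.97175574] 8.375 [ 0.51400591 -0.18103683  0.09938485]
```

View pics/wh.png

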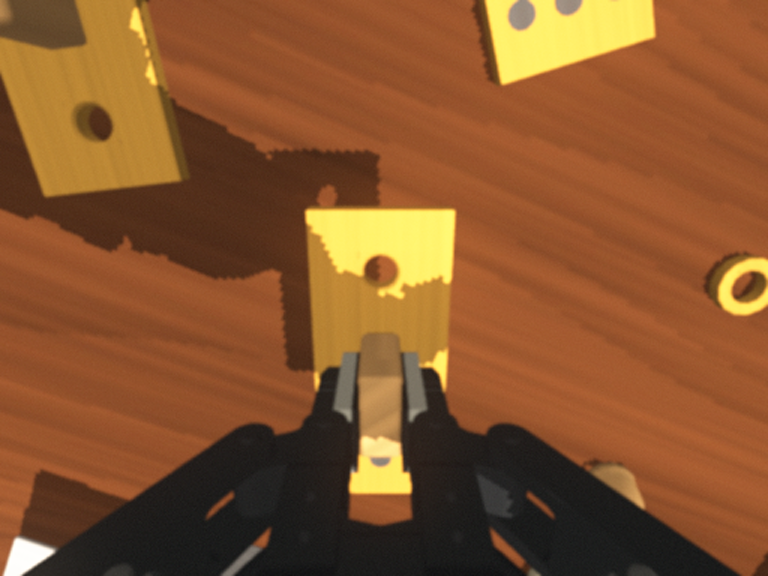

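The plate is held straight, with its edges symmetric about column 380.5 and its hole at (381,271). Next I'll move over the pin with the tail clear of the post and look from just above it.

Run:
```python
from h import *
import pickle,json
im=pickle.load(open('wh.pkl','rb'))
T=im['T']@np.linalg.inv(np.array(im['mount'])); tcp=T[:3,3]
h=px(im,(381.5)/1.5-.5,(271.5)/1.5-.5,tcp[2]-.031+.008)
r=T[:3,:3].T@(h-tcp); print('hole in tool',r)
# r: x down, y = -plate x, z = plate y
pin=np.array([.48485,.19288]); stop=np.array([.5667,.23086]); home=.0837; a=home-.145
json.dump(dict(pin=pin.tolist(),stop=stop.tolist(),home=home,a=a,rel=[-r[1],r[2]]),open('k.json','w'))
c,s=np.cos(a),np.sin(a); rw=np.array([[c,-s],[s,c]])@[-r[1],r[2]]
t=pin-rw; q=down(a+np.pi/2); print('target',t)
manip.servo_line([*tcp[:2],.15],v=.2)
manip.reach([*t,.14],q); manip.servo_line([*t,.079],v=.08); manip.hold(.4)
st=manip.get_state(); print(st['clock'],st['ee_pos'],st['contact_force'],R.from_quat(st['eef_rot']).as_matrix().round(3).tolist())
im=grab('wrist'); pickle.dump(im,open('wa.pkl','wb')); save(im,'pics/wa.png',crop=(180,110,340,230),scale=5)
```

```text
hole in tool [0.02303128 0.03854653 0.00111136]
target [0.52325605 0.1894093 ]
11.5167 [0.52342601 0.1894861  0.07929584] [ 0.81278546  0.25197733 -3.36753365] [[0.001, -0.998, 0.061], [0.0, 0.061, 0.998], [-1.0, -0.001, 0.0]]
```

View pics/wa.png

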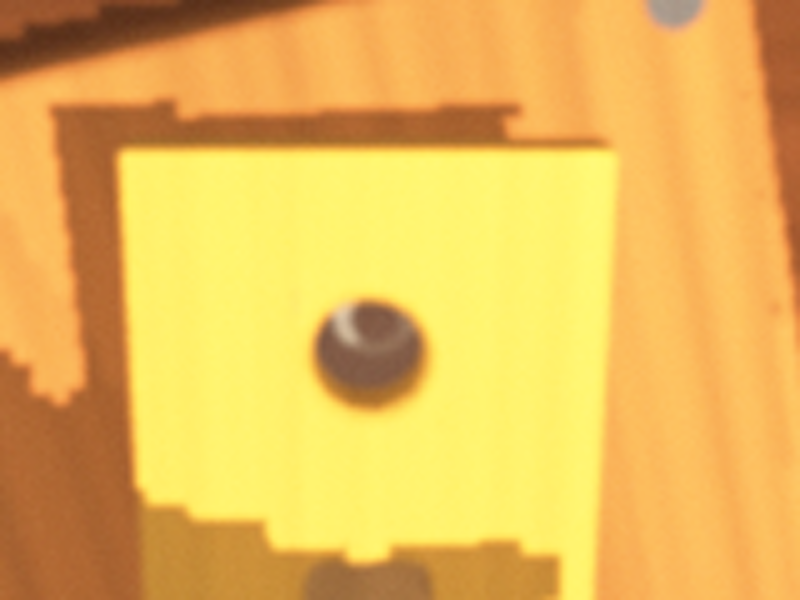

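Through the hole (centre (370,353), radius about 55 px in the crop) I can see the tapered pin top at about (377,328). I'll compute the offset, then descend with a guard.

Run:
```python
from h import *
import pickle,json
k=json.load(open('k.json'));im=pickle.load(open('wa.pkl','rb'))
f=lambda u,v,z:px(im,180+(u+.5)/5-.5,110+(v+.5)/5-.5,z)[:2]
h=f(370,353,.0563); p=f(377,328,.041); e=p-h
print('hole',h,'pin',p,'move',e)
s=manip.get_state(); t=s['ee_pos'][:2]+e
manip.servo_line([*t,.079],v=.03)
hit=manip.servo_line([*t,.0615],v=.015,guard=4)
s=manip.get_state(); print(hit,s['ee_pos'],s['contact_force'],s['ft_torque'],s['clock'])
```

```text
hole [0.48459514 0.19236271] pin [0.48641041 0.19308762] move [0.00181527 0.00072491]
True [0.52451943 0.1900888  0.06183227] [ 0.13748092 -0.27914267  5.46785351] [ 0.02617541 -0.22842332  0.00197122] 12.875
```

Run:
```python
from h import *
import pickle
s=manip.get_state()
manip.servo_line([*s['ee_pos'][:2],s['ee_pos'][2]],v=.01); manip.hold(.3)
s=manip.get_state(); print(s['ee_pos'],s['contact_force'],s['clock'])
im=grab('wrist'); pickle.dump(im,open('ws.pkl','wb')); save(im,'pics/ws.png',crop=(180,110,340,230),scale=5)
```

```text
[0.52454683 0.19012453 0.06190734] [-0.45346002  0.05970692  3.80240676] 13.6333
```

View pics/ws.png

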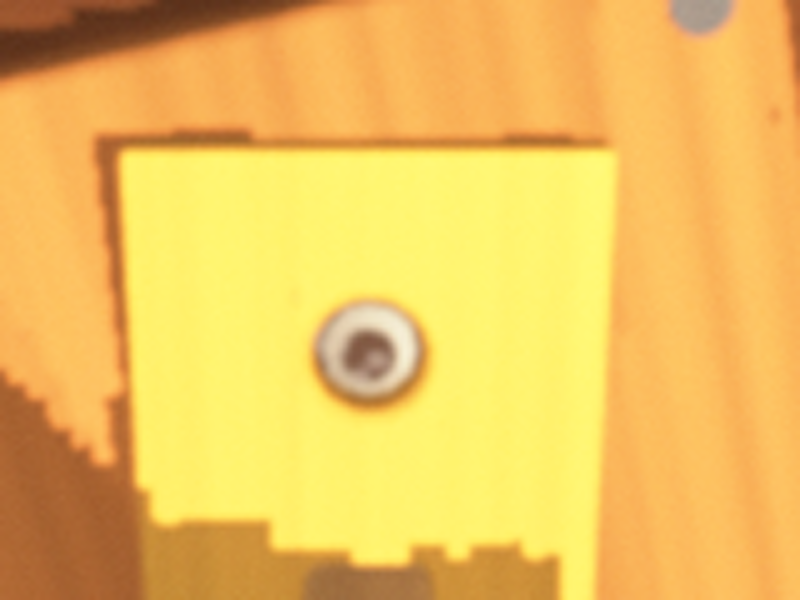

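The pin top stands centred in the hole. I'll nudge down gently to confirm it's flush, then swing in small guarded steps about the pin.

Run:
```python
from h import *
import json
k=json.load(open('k.json'))
s=manip.get_state(); p0=s['ee_pos'].copy()
hit=manip.servo_line([*p0[:2],.0605],v=.01,guard=4); manip.hold(.15)
s=manip.get_state(); print('nudge',hit,s['ee_pos'],s['contact_force'],s['clock'])
z=s['ee_pos'][2]-.0004
a0=k['a']; pin=p0[:2]-.038*np.array([np.cos(a0),np.sin(a0)])
pin=p0[:2]+np.array([[np.cos(a0),-np.sin(a0)],[np.sin(a0),np.cos(a0)]])@k['rel']
manip.servo_line([*p0[:2],z],v=.01); manip.hold(.15)
k['pin2']=pin.tolist(); json.dump(k,open('k.json','w')); print('pin est',pin)
for i,d in enumerate(np.arange(.02,.141,.02)):
    a=a0+d; t=pin-np.array([[np.cos(a),-np.sin(a)],[np.sin(a),np.cos(a)]])@k['rel']
    hit=manip.servo_line([*t,z],v=.01,rotation=down(a+np.pi/2),guard=5)
    s=manip.get_state(); print(round(d,3),hit,s['ee_pos'].round(4),s['contact_force'].round(2),s['ft_torque'].round(3),s['clock'])
    if hit: break
```

```text
nudge True [0.52453474 0.19012731 0.06188825] [-0.23729618 -0.44861243  3.00697014] 14.0417
pin est [0.48615192 0.19359624]
0.02 False [0.5245 0.1905 0.0618] [-1.71 -1.05  7.24] [-0.222  0.243 -0.016] 14.6917
0.04 False [0.5245 0.1913 0.0618] [-1.01 -1.44  7.31] [-0.284  0.186 -0.13 ] 14.9417
0.06 False [0.5246 0.192  0.0618] [-0.64 -1.17  5.98] [-0.269  0.221 -0.102] 15.1917
0.08 False [0.5246 0.1928 0.0618] [-1.42 -1.49  7.59] [-0.287  0.269 -0.081] 15.4417
0.1 False [0.5246 0.1936 0.0618] [-1.47 -2.52  6.09] [-0.252  0.292 -0.117] 15.6917
0.12 False [0.5245 0.1943 0.0618] [-1.75 -2.59  6.88] [-0.256  0.247 -0.09 ] 15.9417
0.14 False [0.5245 0.1951 0.0618] [-1.95 -2.28  6.28] [-0.262  0.221 -0.151] 16.1917
```

Run:
```python
from h import *
import json,pickle
k=json.load(open('k.json')); pin=np.array(k['pin2']); a0=k['a']; z=.0616
f0=None
for d in np.arange(.15,.211,.01):
    a=a0+d; t=pin-np.array([[np.cos(a),-np.sin(a)],[np.sin(a),np.cos(a)]])@k['rel']
    hit=manip.servo_line([*t,z],v=.006,rotation=down(a+np.pi/2),guard=5); manip.hold(.1)
    s=manip.get_state(); print(round(d,3),hit,s['ee_pos'].round(4),s['contact_force'].round(2),s['ft_torque'].round(3),s['clock'])
    if f0 is None: f0=s['contact_force'],s['ft_torque']
    if hit or np.hypot(*(s['contact_force']-f0[0])[:2])>3.5 or abs(s['ft_torque'][2]-f0[1][2])>.25: break
im=grab('wrist'); save(im,'pics/wt.png',scale=1.5)
```

```text
0.15 False [0.5245 0.1955 0.0618] [-1.9  -1.71  6.06] [-0.251  0.227 -0.175] 16.5417
0.16 False [0.5244 0.1958 0.0618] [-1.34 -1.4   6.31] [-0.27   0.203 -0.141] 16.8917
0.17 False [0.5245 0.1959 0.0618] [-1.56 -1.66  5.22] [-0.349  0.179 -0.44 ] 17.2417
```

View pics/wt.png

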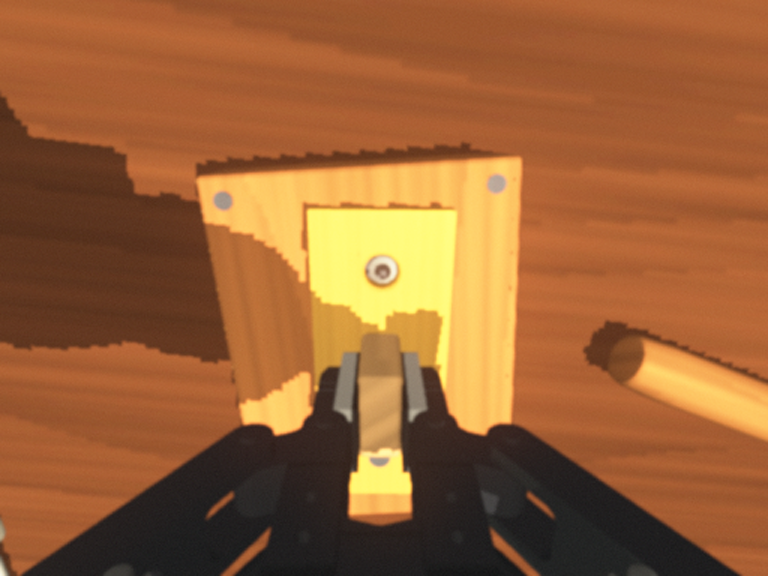

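The yaw moment jumped at 0.17 rad, which is near the predicted 0.145–0.163, so the edge is on the post. The view shows the plate still on the pin. I'll hold, release, retreat and check.

Run:
```python
from h import *
import json,pickle
manip.hold(.3)
s=manip.get_state(); p=s['ee_pos']; print(s['contact_force'],s['ft_torque'])
jaws.gripper_to(.45); manip.hold(.2)
manip.servo_line([*p[:2],.10],v=.06)
ux=np.array([.997,.08])
manip.servo_line([*(p[:2]-.02*ux),.17],v=.15); manip.hold(.3)
print(manip.get_state()['clock'],manip.get_state()['contact_force'])
im=grab('wrist'); pickle.dump(im,open('wf.pkl','wb')); save(im,'pics/wf.png',crop=(170,100,340,260),scale=4)
```

```text
[-1.66273274 -1.9503487   6.55744809] [-0.40832879  0.15885347 -0.46649725]
19.8833 [-0.43650777 -0.44456015 -0.0005386 ]
```

View pics/wf.png

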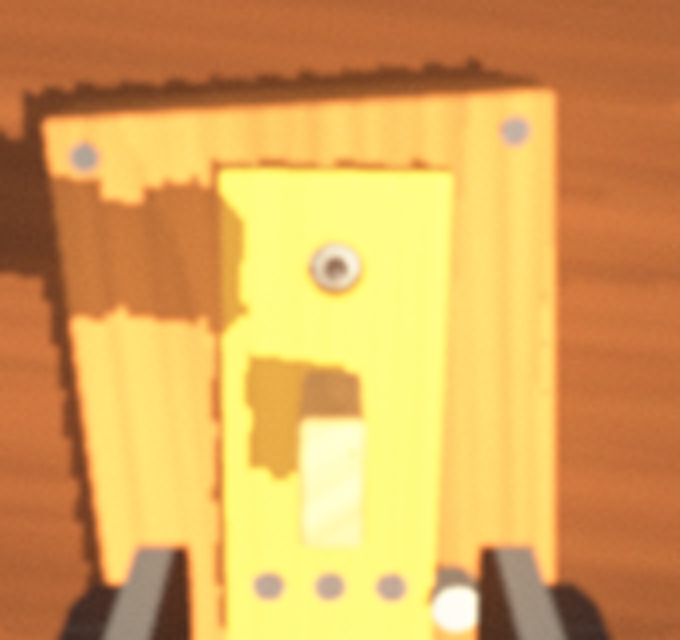

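The released plate lies on the pin with its hole at (336,267). Its right edge runs (454,175)→(438,560) and meets the post, whose top is at (457,608). I'll check the gap numerically.

Run:
```python
from h import *
import pickle
im=pickle.load(open('wf.pkl','rb'))
f=lambda u,v,z:px(im,170+(u+.5)/4-.5,100+(v+.5)/4-.5,z)
s=f(457,608,.042)[:2]; e1=f(454,175,.038)[:2]; e2=f(438,560,.038)[:2]
l1=f(217,172,.038)[:2]; l2=f(226,560,.038)[:2]
for a,b in((e1,e2),(l1,l2)):
    d=(b-a)/np.hypot(*(b-a)); v=s-a; print('dist to edge',d[0]*v[1]-d[1]*v[0],'yaw',np.arctan2(d[1],d[0]))
# plate flatness from depth
D=im['range_z']; pts=[f(u,v,None) for u,v in[(250,190),(420,190),(400,340),(400,480),(260,540),(410,540)]]
print(np.array(pts)[:,2].round(4), 'deck',f(520,300,None)[2].round(4))
```

```text
dist to edge 0.004697522531091574 yaw 0.10002950119831569
dist to edge 0.056341546376815814 yaw 0.09956100075314982
[0.0386 0.0379 0.0385 0.0385 0.0367 0.0385] deck 0.0294
```

```bash
python3 -c "
from h import *
manip.close_job()"
```

```text
the job is handed in; nothing more can be done
```

The plate is on the pin, lying flush on the deck with its long edge at the stop post, and it is released. I handed the job in at about 20 s of the 64 s; the hand-in reports no verdict.

**What I did**
- I gripped the smallest plate by its wooden block and lined its hole up with the pin using the wrist camera.
- I lowered it with a force guard, its tail about 13 mm clear of the post. It dropped over the pin on the first try, bearing about 9 N.
- I swung it about 0.165 rad on the pin, pressing lightly, until a jump in the yaw moment showed contact with the post. Then I let go and lifted clear.

**Last checks**
- **Stop:** The post axis measures about 30.5 mm from the plate's middle line, against 31 mm when touching. The camera put the post axis 4.7 mm from the near edge, where contact would be 6 mm. That is within camera error, since the plate's width also read 1.6 mm too large.
- **Flush:** Five of six depth readings put the plate top at 37.9–38.6 mm, against 38 mm expected. The sixth read 36.7 mm, which I took as noise. A guarded nudge downwards before the swing gave no further movement.
- **Pin and release:** The last picture shows the pin in the hole. The force on the tool was near zero after retreating.
- **Bystanders:** I did not re-measure their positions, but the moves stayed well clear of them.

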